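# Roll the sample jar's label round to the reader and take the reading

### The arm

A 6-joint arm with a two-finger parallel gripper is mounted at the origin on the work surface. World frame = base frame: x ahead of the robot, y to its left, z up, the work surface at z = 0. Lengths are in m, angles in degrees, forces in N, time in s.
With the tool pointing down it reaches from about 0.35 to 0.875 m from the base axis. Payload 4.2 kg.
Tool frame: the origin (TCP) lies between the finger pads; the fingertips stand 11 mm ahead of it and the grasp point (between the pads) lies 8 mm behind it; z points along the fingers, y is the direction in which the jaws open and shut (so a half turn about z gives the same grasp; the last joint's range is limited). The gripper opens to 87 mm and grips with 3 to 60 N. Pads are 19 mm wide; open, the fingers measure 117 mm over their backs; the gripper's body (75 mm by 190 mm) begins 51 mm behind the grasp point.
Start: joints at [88.213, 22.042, 0.453, 0, -68.411, -14.817], TCP at [0.179, 0.599, 0.234] pointing down, gripper open.
Joint ranges: [-179.83, 179.83], [-69.29, 118.12], [-61.27, 80.66], [-181.25, 117.63], [-171.15, -9.14], [-177.46, 177.46]. Speed limits (degrees/s): [159.86, 159.86, 180, 180, 180, 180].

### API

Orientations are given as a 3x3 rotation matrix whose columns are the frame's x, y, z axes.
In Python, from station import sense, capture, get_calibration, finish_job, search_frame, cut_out gives the robot as it stands.
- The arm moves only by the tool arm_command, never from a script. Its argument "rows" is a list of rows, each an object with "fingers": the opening in per cent of the stroke, from 0 (shut) to 100 (fully open); "travel": the shift along the tool's x, y, z in cm, a list of three; "roll": the turn about the tool's z in degrees. A call has 1 to 10 rows; each row is the pose to reach, as a shift and turn from the pose commanded when the call began, along the tool's axes at that moment; what a row does not reach only later rows make up. A row lasts 1/10 s, in which the tool goes at most 50 mm and 8.59 degrees, less where a joint would pass 70% of its speed; a pose out of reach is approached as far as the arm can. A call with a gripper value outside its range is refused whole. The fingers move at their own pace and stop on an object; the grip force is fixed at half the most. Time passes only in rows, so rows that repeat a pose let the fingers close. It gives the time, the measured TCP pose, the force and the opening at its end, in the units of the state.
- sense(): the state, without advancing time (a new reading comes with each control period).
- capture(name): name is "side" or "top"; returns (picture, depth): 384x512x3 uint8, red, green, blue; 384x512 float32, m along the optical axis (not along the pixel's ray), 0 where there is no reading.
- get_calibration(name): a dict with "fov_y" (degrees; the focal length in pixels is half the picture's height over the tangent of half this angle, whatever the lens; pixels are square), "cx", "cy" (the principal point, pixels), "origin" and "attitude" of the camera in the world. Camera axes: x right, y down, z forward; pixel columns grow to the right and rows downward; lengths in m; the calibration is good to about 2 mm. A picture is of the moment at which its call begins. get_calibration takes no time and is no camera call.
- finish_job(): hands the job in, once; it reports no verdict.
Trained networks look in the newest picture that a camera, given by its name, has taken for a name from the list of things; names that differ only in an ending like _2 or _b are one class to them, and where a whole thing is asked for, a point or a joint stands for the part that bears it (a point fixed in the world has none). Each returns a list of dicts, best first, with "p" (0 to 1); they miss things now and then, are a little off and sometimes report something else, mostly with a low value. They report only what shows in the picture. A call takes as long as a camera call. They do not tell look-alikes from the thing itself.
- search_frame(camera, label): "position" ([x, y, z] in m, in world coordinates, good to about 4 mm: the middle of the surface that is visible of it).
- cut_out(camera, label): "mask" (384x512 bool, what is visible of it).
The state is a dict: "time_s": time; "joints": joint angles; "joint_velocities": joint speeds; "effort": joint torques, N m; "tcp_pos": TCP position; "ee_rot": TCP orientation; "wrist_force": force on the tool from outside, world axes, zero at the start; "moment": the same for the moment, N m; "gripper_width": opening from 0.0 (shut) to 1.0 (fully open).
Only numpy, scipy, OpenCV 4.12 (cv2) and the standard library are available. Lean on these libraries where they do the work, as an engineer would, in place of code of your own. Each camera call takes 0.05 s, during which the arm holds its last target. There are 200 camera calls.

### The job

The amber jar on the weighing turntable stands with its label turned away from the label reader. With a fingertip on the edge of its lid, gently roll the jar round until the middle of the label squarely faces the reader's window, let go of it, and only then press the read button fully down and release it. The turntable is a delicate scale: never push on the jar with more than about 1.5 kg (15 N), and leave the other things on the desk where they are.

Things in the scene. Friction and masses are not known exactly. Their poses are not given: they have to be found in the camera images.
- stage: fixed grey housing of the weighing turntable, 245 x 160 mm, 26 mm high. Origin at its underside, straight below the turning axis; its own +x points from the axis to the label reader, z up. The scale in it is sprung: pushed down, jar and plate sink about 1 mm for each 10 N (end of travel at about 9 mm, then hard).
- window (a point): centre of the label reader's window, 111 mm from the turning axis and 108 mm above the desk; fixed to the housing, axes as the housing. The reader is a black block 40 x 52 x 42 mm on an aluminium post; its top is 129 mm above the desk, lower than the jar's lid.
- axis (a point): point on the turning axis 168 mm above the desk, where the lid's top is when pushed fully home; fixed to the housing, does not turn. The flat-topped deep black push-on lid (116 mm in diameter, 42 mm tall) stands 0 to 30 mm higher than that and askew by 0.03 to 0.065 rad, and the turntable is out of level by up to 0.06 rad: its top is 7 mm too low to 37 mm too high, and rises or falls as the jar is rolled.
- turntable: steel plate (140 mm in diameter) with the amber jar (110 mm in diameter, held in a rubber seat, does not lift off) and lid. Turns endlessly both ways about its z; origin on the axis 100 mm above the desk, +x is the way the label faces. Turning takes 0.2 N m and it stays where left; a fingertip pushing the lid down near its edge with 10 to 14 N carries it round, with less it may slip.
- label (a point): middle of the white paper label with black bars on the jar's wall, 55 mm from the axis, 100 mm above the desk; moves with the jar, +x points outwards. The label covers 80 degrees of the wall; above its middle a flat white paper strip, 12 mm wide, runs over the lid's edge towards its centre. The label faces the reader when this point lies in the housing's +x direction from the axis.
- read_top (a point): centre of the top of the round white push button (32 mm in diameter) on its grey housing fixed on the desk, left or right of the turntable; the button goes straight down
- read (a joint): travel of the read button: 0 released, 0.006 m fully down; it springs back; fully down takes 5 N
- tin: bystander: small aluminium tin, 64 mm in diameter, 40 mm high, loose; origin at the centre of its underside
- tape: bystander: cardboard tape core, 90 mm in diameter, 22 mm high, loose; origin at the centre of its underside
- mouse: bystander: black computer mouse, 100 x 58 x 26 mm, loose; origin at the centre of its underside
- probe: bystander: grey hand-held probe, 145 x 40 x 32 mm, loose; origin at the underside
Mind the look-alikes: they are no part of the job. What is shaped like the part that bears read_top but blue, brown or pink is not meant.

How it is judged:
By the outcome, as a careful person would: the job done as asked, in the order asked, and still so for the second after the job is handed in, with the robot touching nothing.
It also fails if it takes over 72 s, if anything falls off the work surface, if the arm or the gripper's body presses on something with over 40 N, if the wrist force passes 120 N, or if a joint passes its speed limit or range.

## Working session

There is one attempt and no reset: what is moved stays moved. The work goes in short steps, Python scripts to look and compute and a tool call to move; the robot and the scene stay as the last step left them, time stands still between calls to the robot, and variables do not carry over. Pictures are saved under pics/ and viewed, about 8 in all and at most 12, crops included, and the job is handed in when it is done.

Besides the shell and the picture viewer there is one more tool, called after ">>>" as a command line: name --argument value ..., lists and objects as JSON in quotes. arm_command: Moves the arm, as the interface text tells. Its arguments: {"type":"object","properties":{"rows":{"type":"array","items":{"type":"object","properties":{"fingers":{"type":"number"},"travel":{"type":"array","items":{"type":"number"}},"roll":{"type":"number"}}}}},"required":["rows"]}

```bash
mkdir -p pics; ls
cat > h.py <<'E'
import numpy as np, cv2
from station import *
def cal(n):
    c=get_calibration(n); f=192/np.tan(np.radians(c['fov_y'])/2)
    return f,c['cx'],c['cy'],np.array(c['origin']),np.array(c['attitude'])
def cloud(n,d):
    f,cx,cy,o,R=cal(n); v,u=np.mgrid[:384,:512]
    return np.stack([(u-cx)/f*d,(v-cy)/f*d,d],-1)@R.T+o
def proj(n,p):
    f,cx,cy,o,R=cal(n); q=(np.asarray(p)-o)@R
    return np.array([f*q[...,0]/q[...,2]+cx,f*q[...,1]/q[...,2]+cy]).T
E
python3 - <<'E'
from h import *
for n in('side','top'):
    p,d=capture(n); print(n,get_calibration(n))
    cv2.imwrite(f'pics/{n}0.png',p[...,::-1]); np.savez(f'{n}0.npz',p=p,d=d)
    for l in('stage','turntable','label','read_top','tin','tape','mouse','probe'):
        print(l,[(np.round(r['position'],3).tolist(),round(r['p'],2),proj(n,r['position']).round().tolist()) for r in search_frame(n,l)])
s=sense();print(s)
E
```

```text
pics
side {'fov_y': 45.871255578256964, 'cx': 256.32021537487145, 'cy': 190.80948200954867, 'origin': array([0.45246541, 0.90464951, 0.81378685]), 'attitude': array([[-0.99708704, -0.05483394,  0.05301586],
       [-0.07537744,  0.60226743, -0.79472775],
       [ 0.01164833, -0.79640893, -0.60464628]])}
stage [([0.588, 0.048, 0.063], 0.98, [225.0, 220.0])]
turntable [([0.564, 0.036, 0.133], 0.83, [234.0, 196.0])]
label []
read_top [([0.565, 0.351, 0.027], 0.75, [217.0, 332.0]), ([0.458, 0.265, 0.022], 0.67, [271.0, 303.0]), ([0.612, 0.214, 0.022], 0.6, [205.0, 281.0]), ([0.535, 0.27, 0.021], 0.43, [236.0, 303.0])]
tin [([0.479, -0.246, 0.039], 0.6, [273.0, 165.0])]
tape [([0.686, -0.337, 0.02], 0.67, [211.0, 151.0]), ([0.536, 0.27, 0.017], 0.22, [236.0, 304.0])]
mouse [([0.344, 0.208, 0.025], 0.91, [323.0, 286.0]), ([0.586, 0.05, 0.065], 0.67, [225.0, 221.0])]
probe [([0.669, 0.368, 0.03], 0.7, [165.0, 335.0])]
top {'fov_y': 56.003935242418095, 'cx': 250.46946575782297, 'cy': 192.79508518717262, 'origin': array([0.31391419, 0.00195943, 1.13300077]), 'attitude': array([[-2.40446502e-0
[... 735 characters left out ...]
46505e-03,
       -6.84125687e+01, -1.48166039e+01]), 'joint_velocities': array([ 0.05395969,  0.01039532, -0.00790938, -0.02109046, -0.02418507,
        0.05153322]), 'effort': array([-9.17382058e-04, -3.90455747e+01,  1.87620717e+01,  4.22451541e+00,
        1.54632964e-02, -1.76911396e-05]), 'tcp_pos': array([0.17857229, 0.59890309, 0.23355171]), 'ee_rot': array([[ 9.58294212e-01, -2.85783489e-01, -2.45858684e-05],
       [-2.85783489e-01, -9.58294212e-01, -2.58558458e-05],
       [-1.61713215e-05,  3.18037426e-05, -9.99999999e-01]]), 'wrist_force': array([-0.1524658 ,  0.22433881,  0.69436709]), 'moment': array([-0.01681635, -0.05130798,  0.01431869]), 'gripper_width': 0.995717042923625}
```

Run:
```python
import cv2,numpy as np
a=cv2.imread('pics/side0.png');cv2.imwrite('pics/v1.png',cv2.resize(a,(800,600),interpolation=cv2.INTER_CUBIC))
a=cv2.imread('pics/top0.png');cv2.imwrite('pics/v2.png',cv2.resize(a,(800,600),interpolation=cv2.INTER_CUBIC))
```

```text
(no output)
```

View pics/v1.png

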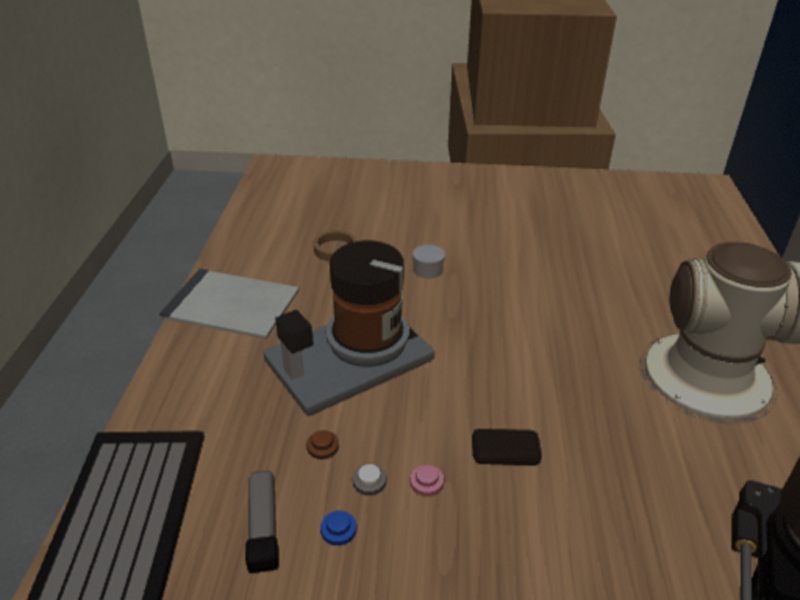

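View pics/v2.png

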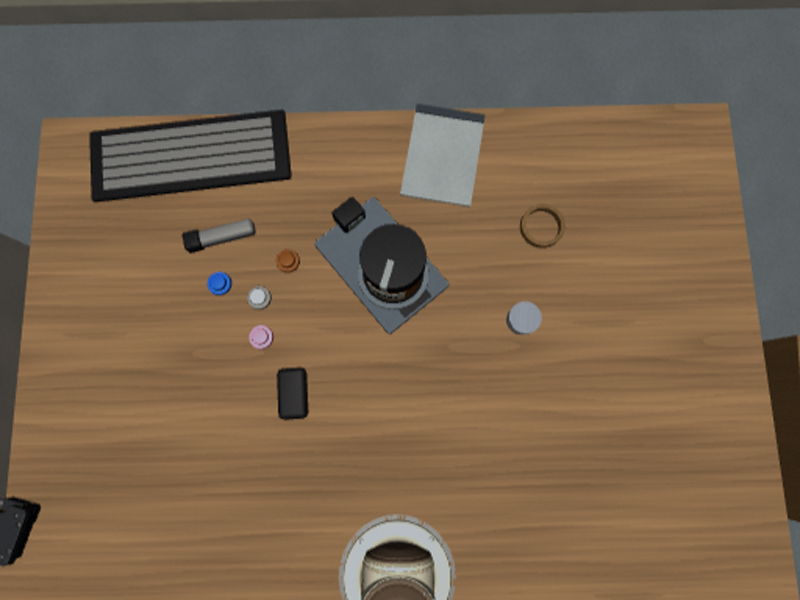

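The top view shows the white button at (258,297), with look-alikes: brown (287,261), blue (219,283), pink (260,337). The reader block is at (349,215), the lid at (393,258), and the strip points down-left toward (385,285). White and grey fits the description. Next I'll measure the geometry.

Run:
```python
from h import *
from scipy.optimize import least_squares
P={}
for n in('side','top'):
    z=np.load(f'{n}0.npz');p=z['p'].astype(int);d=z['d'];c=cloud(n,d);P[n]=(p,c)
    X=c.reshape(-1,3);C=p.reshape(-1,3)
    desk=X[(abs(X[:,0]-.55)<.3)&(abs(X[:,1])<.4)&(abs(X[:,2])<.012)]
    print(n,'desk z',np.median(desk[:,2]))
    near=(np.hypot(X[:,0]-.56,X[:,1])<.25)
    # lid top
    m=near&(X[:,2]>.165)&(X[:,2]<.23); L=X[m]
    # RANSAC plane roughly horizontal
    best=0;rng=np.random.default_rng(0)
    for _ in range(400):
        a=L[rng.choice(len(L),3,False)];nv=np.cross(a[1]-a[0],a[2]-a[0]);nv/=np.linalg.norm(nv)+1e-12
        if abs(nv[2])<.95: continue
        i=abs((L-a[0])@nv)<.0025
        if i.sum()>best: best=i.sum();I=i
    T=L[I];A=np.c_[T[:,:2]-T[:,:2].mean(0),np.ones(len(T))];k=np.linalg.lstsq(A,T[:,2],rcond=None)[0]
    (cx,cy),r=cv2.minEnclosingCircle((T[:,:2]*1000).astype(np.float32))
    print('lid plane n',len(T),'cent',T.mean(0).round(4),'slopes',k.round(4),'circ',cx,cy,r)
    rgb=C[m][I]; w=rgb.min(1)>100
    print('strip n',w.sum()); S=T[w]
    print('strip mean',S.mean(0).round(4),'dark?',np.percentile(rgb.min(1),[5,50,95]))
    if w.sum()>5:
        u,s,v=np.linalg.svd(S[:,:2]-S[:,:2].mean(0));print('dir',v[0],np.degrees(np.arctan2(v[0][1],v[0][0])), (S[:,:2]-S[:,:2].mean(0))@v[0]@np.ones(1) if 0 else '', S[:,:2].min(0),S[:,:2].max(0))
    # stage top
    m=near&(X[:,2]>.020)&(X[:,2]<.031); 
    (a,b),(w_,h_),ang=cv2.minAreaRect((X[m][:,:2]*1000).astype(np.float32));print('stage rect',a,b,w_,h_,ang,m.sum())
    # reader top
    m=near&(X[:,2]>.122)&(X[:,2]<.136)&(C.max(1)<70)&(X[:,0]>.60); 
    print('reader top',X[m].mean(0).round(4),cv2.minAreaRect((X[m][:,:2]*1000).astype(np.float32)),m.sum())
    # button
    bm=(np.hypot(X[:,0]-.535,X[:,1]-.265)<.03)&(X[:,2]>.005)
    wh=bm&(C.min(1)>140)
    print('button',X[wh].mean(0).round(4),X[wh].min(0),X[wh].max(0),wh.sum(),'all',X[bm].mean(0).round(4))
    (a,b),r=cv2.minEnclosingCircle((X[wh][:,:2]*1000).astype(np.float32));print(a,b,r)
```

```text
side desk z 0.0018038449467568385
lid plane n 1041 cent [5.673e-01 2.000e-04 1.928e-01] slopes [-0.0082 -0.0444  0.1928] circ 565.391845703125 -3.5901379585266113 60.56112289428711
strip n 43
strip mean [0.5347 0.0071 0.1933] dark? [19. 22. 89.]
dir [-0.95751576  0.28838095] 163.238949451657  [ 0.51357945 -0.00109285] [0.55828452 0.0169016 ]
stage rect 583.2234497070312 0.6497955322265625 316.6490783691406 437.03863525390625 12.324104309082031 2170
reader top [0.6665 0.079  0.1293] ((646.877197265625, 60.73377227783203), (100.76512145996094, 53.93318176269531), 35.293670654296875) 277
button [0.5358 0.2701 0.0235] [0.52233351 0.25605761 0.02018368] [0.5489706  0.28328621 0.02742756] 104 all [0.5349 0.275  0.0171]
535.86767578125 269.431884765625 14.422391891479492
top desk z -0.0012129204530335613
lid plane n 1196 cent [ 0.57   -0.0051  0.1898] slopes [-0.003  -0.0353  0.1898] circ 569.78466796875 -4.0738205909729 58.220523834228516
strip n 64
strip mean [0.5391 0.0058 0.1898] dark? [ 37.  42. 112.]
dir [-0.95973606  0.28090334] 163.68587345807796  [ 0.51487139 -0.00474889] [0.56166334 0.0175571 ]
stage rect 583.6932983398438 8.168258666992188 316.7708435058594 423.52130126953125 13.18557357788086 1697
reader top [0.6721 0.0757 0.1276] ((672.9761962890625, 75.34349822998047), (38.31866455078125, 50.70283126831055), 38.48988723754883) 218
button [0.5374 0.2682 0.02  ] [0.51749682 0.25334156 0.00731327] [0.55374189 0.28488683 0.02652439] 78 all [0.5364 0.2667 0.0149]
535.619384765625 271.3687744140625 19.407655715942383
```

```bash
cat > geo.py <<'E'
from h import *
from scipy.optimize import least_squares
def geo(n,p,d):
    p=p.astype(int);c=cloud(n,d);X=c.reshape(-1,3);C=p.reshape(-1,3)
    near=(np.hypot(X[:,0]-.57,X[:,1])<.20)
    def circ(m,r,lab):
        Q=X[m][:,:2]
        if len(Q)<30: return
        s=least_squares(lambda q:np.hypot(*(Q-q).T)-r,[.57,0.],loss='soft_l1',f_scale=.001)
        print(n,lab,len(Q),s.x.round(4),'med res',np.median(abs(s.fun)).round(4))
    amber=near&(C[:,0]>1.5*C[:,2]+8)&(np.hypot(X[:,0]-.57,X[:,1]+.003)<.066)
    for a,b in((.06,.085),(.085,.11),(.11,.14)): circ(amber&(X[:,2]>a)&(X[:,2]<b),.055,f'jar{a}')
    circ(near&(X[:,2]>.15)&(X[:,2]<.178)&(np.hypot(X[:,0]-.57,X[:,1]+.003)<.07)&(np.hypot(X[:,0]-.57,X[:,1]+.003)>.05),.058,'lidwall')
    # stage: bluish grey, height 20..32
    m=near&(X[:,2]>.018)&(X[:,2]<.033)&(C[:,2]>=C[:,0])
    im=m.reshape(384,512).astype(np.uint8);k,l,st,_=cv2.connectedComponentsWithStats(im)
    j=1+np.argmax(st[1:,4]);Q=X[(l==j).ravel()][:,:2]
    r=cv2.minAreaRect((Q*1000).astype(np.float32));print(n,'stage',r,len(Q))
    # fit rectangle 245x160 to convex hull samples
    h=cv2.convexHull((Q*1000).astype(np.float32))[:,0];
    hh=np.concatenate([np.linspace(h[i],h[(i+1)%len(h)],max(2,int(np.linalg.norm(h[i]-h[(i+1)%len(h)])))) for i in range(len(h))])
    def f(q):
        t=np.radians(q[2]);R=np.array([[np.cos(t),-np.sin(t)],[np.sin(t),np.cos(t)]]);u=abs((hh-q[:2])@R)-[122.5-1,80-1]
        return u.max(1)
    s=least_squares(f,[583,5,38.],loss='soft_l1',f_scale=1.);print(' rect fit',s.x.round(2),np.abs(s.fun).mean().round(2))
    m=near&(X[:,2]>.120)&(X[:,2]<.137)&(np.hypot(X[:,0]-.67,X[:,1]-.076)<.045)
    print(' reader top',cv2.minAreaRect((X[m][:,:2]*1000).astype(np.float32)),m.sum())
    # white on the jar wall
    g=C.min(1);w=(g>95)&(np.hypot(X[:,0]-.57,X[:,1]+.003)<.062)&(np.hypot(X[:,0]-.57,X[:,1]+.003)>.045)&(X[:,2]>.06)&(X[:,2]<.14)
    if w.sum()>5:
        a=np.degrees(np.arctan2(X[w][:,1]+.004,X[w][:,0]-.5695));print(' label az',np.percentile(a,[0,3,50,97,100]).round(1),X[w].mean(0).round(3),w.sum())
E
python3 - <<'E'
from geo import *
for n in('side','top'):
    z=np.load(f'{n}0.npz');geo(n,z['p'],z['d'])
a=cv2.imread('pics/side0.png')[140:350,150:300];b=cv2.imread('pics/top0.png')[110:230,140:290]
cv2.imwrite('pics/v3.png',np.hstack([cv2.resize(a,None,fx=2.7,fy=2.7,interpolation=2),cv2.copyMakeBorder(cv2.resize(b,None,fx=2.6,fy=2.6,interpolation=2),0,567-312,0,0,0)]))
E
```

```text
side jar0.06 248 [ 0.5681 -0.006 ] med res 0.0008
side jar0.085 225 [ 0.5684 -0.0061] med res 0.0008
side jar0.11 412 [ 0.5684 -0.0064] med res 0.0012
side lidwall 410 [ 0.5675 -0.0062] med res 0.0008
side stage ((598.1556396484375, 22.194808959960938), (239.12661743164062, 156.8877716064453), 38.021053314208984) 1855
 rect fit [597.39  21.82  37.92] 8.33
 reader top ((672.1338500976562, 78.80473327636719), (38.986534118652344, 54.345977783203125), 38.185211181640625) 286
top lidwall 76 [ 0.5704 -0.0054] med res 0.0003
top stage ((598.8403930664062, 17.73480224609375), (243.28282165527344, 158.15133666992188), 38.06938171386719) 1594
 rect fit [598.71  17.69  38.12] 0.37
 reader top ((673.6129150390625, 75.6583480834961), (41.576480865478516, 51.78575134277344), 36.75235366821289) 235
```

View pics/v3.png

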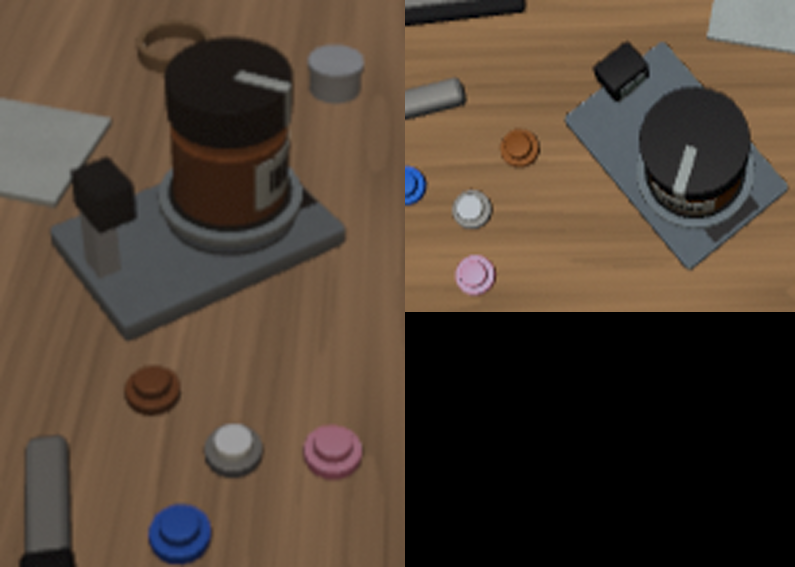

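Left crop: the white button on its grey housing is at (233,450), and the label is on the jar's wall at (270,180). The axis is about (0.5695,-0.005), the reader direction 38°, the strip 163.5°, and the lid top about 0.190. I'll roll by about -125.5°, carrying the tool round with the jar.

>>> arm_command --rows '[{"fingers": 0,"travel": [5,4.2,0],"roll": 5},{"fingers": 0,"travel": [10,8.4,0],"roll": 10},{"fingers": 0,"travel": [15,12.7,0],"roll": 15},{"fingers": 0,"travel": [20,17,0],"roll": 20},{"fingers": 0,"travel": [25,21.2,0],"roll": 25},{"fingers": 0,"travel": [30,25.4,0],"roll": 30},{"fingers": 0,"travel": [35,29.6,0],"roll": 35},{"fingers": 0,"travel": [40,33.9,0],"roll": 40},{"fingers": 0,"travel": [45,38.1,0],"roll": 43.4},{"fingers": 0,"travel": [51.2,43.4,0],"roll": 43.4}]'

```text
time_s: 1.9
tcp_pos: [0.4526, 0.1784, 0.2341]
ee_rot: [[0.499, -0.866, 0.001], [-0.866, -0.499, 0.001], [-0.0, -0.001, -1.0]]
wrist_force: [0.2, 0.7, 0.5]
gripper_width: 0.17
```

```bash
cat > s.py <<'E'
from h import *
s=sense();print(s['time_s'],s['tcp_pos'].round(4),'azx',np.degrees(np.arctan2(s['ee_rot'][1,0],s['ee_rot'][0,0])).round(2),'F',s['wrist_force'].round(2),'v',abs(s['joint_velocities']).max().round(2),'j',s['joints'].round(1))
E
python3 s.py
```

```text
1.9 [0.4526 0.1784 0.2341] azx -60.04 F [0.24 0.7  0.5 ] v 63.22 j [ 40.7   8.4 -18.4   0.  -63.2 -10.7]
```

>>> arm_command --rows '[{"fingers": 0,"travel": [0,0,0],"roll": 0},{"fingers": 0,"travel": [0,0,0],"roll": 0}]'

```text
time_s: 2.1
tcp_pos: [0.4523, 0.1791, 0.2336]
ee_rot: [[0.497, -0.868, 0.0], [-0.868, -0.497, 0.0], [-0.0, -0.0, -1.0]]
wrist_force: [-0.4, 0.1, 0.3]
gripper_width: 0.033
```

>>> arm_command --rows '[{"fingers": 0,"travel": [4.2,-0.3,0],"roll": 0},{"fingers": 0,"travel": [8.5,-0.5,0],"roll": 0},{"fingers": 0,"travel": [12.8,-0.8,0],"roll": 0},{"fingers": 0,"travel": [17,-1,0],"roll": 0},{"fingers": 0,"travel": [17,-1,1],"roll": 0},{"fingers": 0,"travel": [17,-1,2],"roll": 0},{"fingers": 0,"travel": [17,-1,2.5],"roll": 0},{"fingers": 0,"travel": [17,-1,2.5],"roll": 0},{"fingers": 0,"travel": [17,-1,2.5],"roll": 0}]'

```text
time_s: 3.0
tcp_pos: [0.5452, 0.0391, 0.2088]
ee_rot: [[0.502, -0.865, 0.0], [-0.865, -0.502, -0.0], [0.0, -0.0, -1.0]]
wrist_force: [0.6, 0.8, 0.5]
gripper_width: 0.008
```

>>> arm_command --rows '[{"fingers": 0,"travel": [0,0,0.15],"roll": 0},{"fingers": 0,"travel": [0,0,0.3],"roll": 0},{"fingers": 0,"travel": [0,0,0.4],"roll": 0},{"fingers": 0,"travel": [0,0,0.4],"roll": 0},{"fingers": 0,"travel": [0,0,0.4],"roll": 0}]'

```text
time_s: 3.5
tcp_pos: [0.5455, 0.0379, 0.2046]
ee_rot: [[0.5, -0.866, 0.0], [-0.866, -0.5, 0.0], [0.0, -0.0, -1.0]]
wrist_force: [-0.3, 0.5, 0.3]
gripper_width: 0.004
```

```bash
python3 s.py
```

```text
3.5 [0.5455 0.0379 0.2046] azx -60.01 F [-0.27  0.54  0.3 ] v 0.08 j [ 21.   15.8 -13.1   0.  -61.1   9. ]
```

>>> arm_command --rows '[{"fingers": 0,"travel": [0,0,0.1],"roll": 0},{"fingers": 0,"travel": [0,0,0.2],"roll": 0},{"fingers": 0,"travel": [0,0,0.2],"roll": 0},{"fingers": 0,"travel": [0,0,0.2],"roll": 0}]'

```text
time_s: 3.9
tcp_pos: [0.5455, 0.0379, 0.2025]
ee_rot: [[0.5, -0.866, -0.0], [-0.866, -0.5, -0.0], [0.0, 0.0, -1.0]]
wrist_force: [0.4, 1.5, 0.6]
gripper_width: 0.005
```

>>> arm_command --rows '[{"fingers": 0,"travel": [0,0,0.05],"roll": 0},{"fingers": 0,"travel": [0,0,0.1],"roll": 0},{"fingers": 0,"travel": [0,0,0.1],"roll": 0},{"fingers": 0,"travel": [0,0,0.1],"roll": 0}]'

```text
time_s: 4.3
tcp_pos: [0.5455, 0.038, 0.2015]
ee_rot: [[0.5, -0.866, -0.0], [-0.866, -0.5, -0.0], [0.0, 0.0, -1.0]]
wrist_force: [0.7, -0.6, 0.0]
gripper_width: 0.009
```

>>> arm_command --rows '[{"fingers": 0,"travel": [0,0,0.05],"roll": 0},{"fingers": 0,"travel": [0,0,0.1],"roll": 0},{"fingers": 0,"travel": [0,0,0.1],"roll": 0},{"fingers": 0,"travel": [0,0,0.1],"roll": 0}]'

```text
time_s: 4.7
tcp_pos: [0.5456, 0.038, 0.2009]
ee_rot: [[0.5, -0.866, 0.0], [-0.866, -0.5, 0.0], [0.0, -0.0, -1.0]]
wrist_force: [-1.1, 0.4, 1.8]
gripper_width: 0.005
```

>>> arm_command --rows '[{"fingers": 0,"travel": [0,0,0.05],"roll": 0},{"fingers": 0,"travel": [0,0,0.05],"roll": 0},{"fingers": 0,"travel": [0,0,0.05],"roll": 0}]'

```text
time_s: 5.0
tcp_pos: [0.5456, 0.038, 0.2005]
ee_rot: [[0.5, -0.866, 0.001], [-0.866, -0.5, 0.0], [0.0, -0.001, -1.0]]
wrist_force: [-2.0, 0.4, 5.0]
gripper_width: 0.006
```

>>> arm_command --rows '[{"fingers": 0,"travel": [0,0,0.05],"roll": 0},{"fingers": 0,"travel": [0,0,0.05],"roll": 0},{"fingers": 0,"travel": [0,0,0.05],"roll": 0}]'

```text
time_s: 5.3
tcp_pos: [0.5457, 0.038, 0.2002]
ee_rot: [[0.5, -0.866, 0.001], [-0.866, -0.5, 0.0], [0.0, -0.001, -1.0]]
wrist_force: [-1.9, 1.0, 5.7]
gripper_width: 0.009
```

>>> arm_command --rows '[{"fingers": 0,"travel": [0,0,0.05],"roll": 0},{"fingers": 0,"travel": [0,0,0.1],"roll": 0},{"fingers": 0,"travel": [0,0,0.1],"roll": 0},{"fingers": 0,"travel": [0,0,0.1],"roll": 0}]'

```text
time_s: 5.7
tcp_pos: [0.5457, 0.0381, 0.1998]
ee_rot: [[0.5, -0.866, 0.001], [-0.866, -0.5, 0.0], [0.001, -0.001, -1.0]]
wrist_force: [-3.0, 1.4, 8.7]
gripper_width: 0.005
```

```bash
cat > arc.py <<'E'
# arc.py deg rows zshift_cm [settle]: rows for rotating by -deg about the axis, tool x-inward; prints rounded rows
import sys,json
from h import *
s=sense();R=s['ee_rot'];p=s['tcp_pos'];ax=np.array([.5695,-.005])
D=float(sys.argv[1]);N=int(sys.argv[2]);dz=float(sys.argv[3]);st=int(sys.argv[4]) if len(sys.argv)>4 else 2
print('r',np.hypot(*(p[:2]-ax)).round(4),'az',np.degrees(np.arctan2(*(p[:2]-ax)[::-1])).round(2))
rows=[]
for i in list(range(1,N+1))+[N]*st:
    a=-np.radians(D*i/N);r=p[:2]-ax
    q=np.array([[np.cos(a),-np.sin(a)],[np.sin(a),np.cos(a)]])@r-r
    t=R.T@np.r_[q,0]*100
    rows.append(dict(fingers=0,travel=[round(t[0],2),round(t[1],2),round(dz*i/N,2)],roll=round(D*i/N,1)))
print(json.dumps(rows))
E
python3 s.py; python3 arc.py 6 3 0
```

```text
5.7 [0.5457 0.0381 0.1998] azx -59.98 F [-3.05  1.44  8.67] v 0.07 j [ 21.   16.  -13.6   0.  -60.3   9. ]
r 0.0492 az 118.89
[{"fingers": 0, "travel": [0.01, -0.17, 0.0], "roll": 2.0}, {"fingers": 0, "travel": [0.02, -0.34, 0.0], "roll": 4.0}, {"fingers": 0, "travel": [0.04, -0.51, 0.0], "roll": 6.0}, {"fingers": 0, "travel": [0.04, -0.51, 0.0], "roll": 6.0}, {"fingers": 0, "travel": [0.04, -0.51, 0.0], "roll": 6.0}]
```

>>> arm_command --rows '[{"fingers": 0,"travel": [0,0,0.07],"roll": 0},{"fingers": 0,"travel": [0,0,0.07],"roll": 0},{"fingers": 0,"travel": [0.01,-0.17,0.07],"roll": 2},{"fingers": 0,"travel": [0.02,-0.34,0.07],"roll": 4},{"fingers": 0,"travel": [0.04,-0.51,0.07],"roll": 6},{"fingers": 0,"travel": [0.04,-0.51,0.07],"roll": 6}]'

```text
time_s: 6.3
tcp_pos: [0.5498, 0.04, 0.1993]
ee_rot: [[0.407, -0.914, -0.0], [-0.914, -0.407, -0.001], [0.001, 0.001, -1.0]]
wrist_force: [-5.3, 0.5, 11.4]
gripper_width: 0.007
```

```bash
python3 s.py; python3 arc.py 8 4 0
```

```text
6.3 [0.5498 0.04   0.1993] azx -66.01 F [-5.27  0.52 11.39] v 1.14 j [ 21.   16.5 -13.    0.  -60.6   2.9]
r 0.0491 az 113.68
[{"fingers": 0, "travel": [0.0, -0.17, 0.0], "roll": 2.0}, {"fingers": 0, "travel": [0.01, -0.34, 0.0], "roll": 4.0}, {"fingers": 0, "travel": [0.03, -0.51, 0.0], "roll": 6.0}, {"fingers": 0, "travel": [0.05, -0.68, 0.0], "roll": 8.0}, {"fingers": 0, "travel": [0.05, -0.68, 0.0], "roll": 8.0}, {"fingers": 0, "travel": [0.05, -0.68, 0.0], "roll": 8.0}]
```

>>> arm_command --rows '[{"fingers": 0,"travel": [0,-0.17,0],"roll": 2},{"fingers": 0,"travel": [0.01,-0.34,0],"roll": 4},{"fingers": 0,"travel": [0.03,-0.51,0],"roll": 6},{"fingers": 0,"travel": [0.05,-0.68,0],"roll": 8}]'

```text
time_s: 6.7
tcp_pos: [0.5561, 0.0422, 0.1994]
ee_rot: [[0.275, -0.962, -0.0], [-0.962, -0.275, -0.001], [0.001, 0.001, -1.0]]
wrist_force: [-4.5, 0.6, 10.4]
gripper_width: 0.013
```

```bash
python3 s.py
python3 - <<'E'
from h import *
p,d=capture('top');cv2.imwrite('pics/t1.png',p[110:230,180:330,::-1])
E
python3 arc.py 8 4 0 0
```

```text
6.7 [0.5561 0.0422 0.1994] azx -74.06 F [-4.47  0.62 10.37] v 19.67 j [ 21.   17.1 -12.1   0.  -60.8  -5.1]
r 0.0491 az 105.49
[{"fingers": 0, "travel": [0.0, -0.17, 0.0], "roll": 2.0}, {"fingers": 0, "travel": [0.01, -0.34, 0.0], "roll": 4.0}, {"fingers": 0, "travel": [0.03, -0.51, 0.0], "roll": 6.0}, {"fingers": 0, "travel": [0.05, -0.68, 0.0], "roll": 8.0}]
```

>>> arm_command --rows '[{"fingers": 0,"travel": [0,-0.17,0.02],"roll": 2},{"fingers": 0,"travel": [0.01,-0.34,0.03],"roll": 4},{"fingers": 0,"travel": [0.03,-0.51,0.04],"roll": 6},{"fingers": 0,"travel": [0.05,-0.68,0.05],"roll": 8},{"fingers": 0,"travel": [0.07,-0.85,0.06],"roll": 10}]'

```text
time_s: 7.25
tcp_pos: [0.5648, 0.044, 0.1992]
ee_rot: [[0.104, -0.995, 0.001], [-0.995, -0.104, -0.001], [0.001, -0.001, -1.0]]
wrist_force: [-4.3, 0.4, 11.8]
gripper_width: 0.004
```

```bash
python3 s.py
python3 - <<'E'
from h import *
p,d=capture('top');q,e=capture('side')
a=cv2.resize(p[110:230,180:330,::-1],None,fx=2.6,fy=2.6,interpolation=2);b=cv2.resize(q[120:240,150:300,::-1],None,fx=2.6,fy=2.6,interpolation=2)
cv2.imwrite('pics/v4.png',np.hstack([a,b]))
E
```

```text
7.25 [0.5648 0.044  0.1992] azx -84.05 F [-4.34  0.37 11.83] v 19.55 j [ 20.9  17.9 -10.9   0.1 -61.1 -14.9]
```

View pics/v4.png

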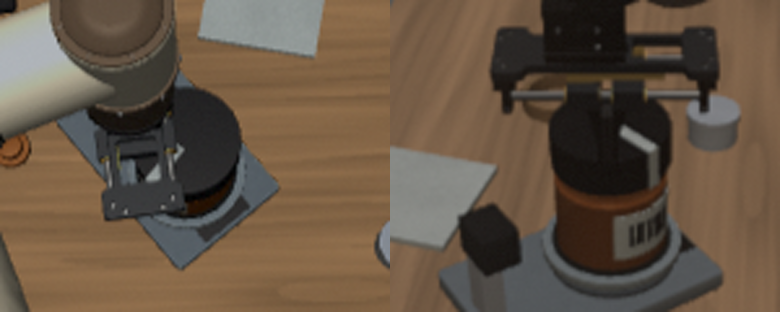

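The side crop shows the strip at (640,140) and more of the label at (645,230), so the jar is turning with the finger. I'll carry on.

>>> arm_command --rows '[{"fingers": 0,"travel": [0,-0.17,0],"roll": 2},{"fingers": 0,"travel": [0.01,-0.34,0.01],"roll": 4},{"fingers": 0,"travel": [0.03,-0.51,0.01],"roll": 6},{"fingers": 0,"travel": [0.05,-0.68,0.02],"roll": 8},{"fingers": 0,"travel": [0.07,-0.85,0.02],"roll": 10}]'

```text
time_s: 7.85
tcp_pos: [0.5734, 0.044, 0.1991]
ee_rot: [[-0.071, -0.998, 0.001], [-0.998, 0.071, -0.001], [0.001, -0.001, -1.0]]
wrist_force: [-5.4, 0.7, 12.6]
gripper_width: 0.008
```

```bash
python3 s.py
```

```text
7.85 [0.5734 0.044  0.1991] azx -94.05 F [-5.41  0.74 12.64] v 19.13 j [ 20.6  18.7  -9.8   0.1 -61.5 -24.6]
```

>>> arm_command --rows '[{"fingers": 0,"travel": [0,-0.17,-0.03],"roll": 2},{"fingers": 0,"travel": [0.01,-0.34,-0.03],"roll": 4},{"fingers": 0,"travel": [0.03,-0.51,-0.03],"roll": 6},{"fingers": 0,"travel": [0.05,-0.68,-0.03],"roll": 8},{"fingers": 0,"travel": [0.07,-0.85,-0.03],"roll": 10}]'

```text
time_s: 8.35
tcp_pos: [0.5817, 0.0427, 0.1993]
ee_rot: [[-0.243, -0.97, 0.001], [-0.97, 0.243, -0.001], [0.001, -0.001, -1.0]]
wrist_force: [-4.5, 0.3, 10.9]
gripper_width: 0.007
```

```bash
python3 s.py; python3 arc.py 10 5 0 0
```

```text
8.35 [0.5817 0.0427 0.1993] azx -104.05 F [-4.46  0.35 10.95] v 18.94 j [ 20.1  19.5  -8.6   0.1 -61.9 -34.2]
r 0.0492 az 75.62
[{"fingers": 0, "travel": [0.0, -0.17, 0.0], "roll": 2.0}, {"fingers": 0, "travel": [0.01, -0.34, 0.0], "roll": 4.0}, {"fingers": 0, "travel": [0.03, -0.51, 0.0], "roll": 6.0}, {"fingers": 0, "travel": [0.05, -0.68, 0.0], "roll": 8.0}, {"fingers": 0, "travel": [0.08, -0.85, 0.0], "roll": 10.0}]
```

>>> arm_command --rows '[{"fingers": 0,"travel": [0,-0.17,0.01],"roll": 2},{"fingers": 0,"travel": [0.01,-0.34,0.02],"roll": 4},{"fingers": 0,"travel": [0.03,-0.51,0.02],"roll": 6},{"fingers": 0,"travel": [0.05,-0.68,0.03],"roll": 8},{"fingers": 0,"travel": [0.07,-0.85,0.03],"roll": 10}]'

```text
time_s: 8.85
tcp_pos: [0.5898, 0.0399, 0.1993]
ee_rot: [[-0.407, -0.913, 0.001], [-0.913, 0.407, -0.001], [0.001, -0.001, -1.0]]
wrist_force: [-5.0, 0.9, 11.8]
gripper_width: 0.004
```

```bash
python3 s.py
```

```text
8.85 [0.5898 0.0399 0.1993] azx -114.05 F [-4.99  0.9  11.76] v 18.72 j [ 19.6  20.2  -7.5   0.1 -62.3 -43.7]
```

>>> arm_command --rows '[{"fingers": 0,"travel": [0,-0.17,0],"roll": 2},{"fingers": 0,"travel": [0.01,-0.34,0],"roll": 4},{"fingers": 0,"travel": [0.03,-0.51,0],"roll": 6},{"fingers": 0,"travel": [0.05,-0.68,0],"roll": 8},{"fingers": 0,"travel": [0.07,-0.85,0],"roll": 10}]'

```text
time_s: 9.35
tcp_pos: [0.5973, 0.0358, 0.1993]
ee_rot: [[-0.56, -0.829, 0.001], [-0.829, 0.56, -0.001], [0.0, -0.001, -1.0]]
wrist_force: [-4.7, -0.2, 11.5]
gripper_width: 0.005
```

```bash
python3 s.py
```

```text
9.35 [0.5973 0.0358 0.1993] azx -124.05 F [-4.75 -0.2  11.54] v 18.54 j [ 19.   20.9  -6.4   0.1 -62.6 -53. ]
```

>>> arm_command --rows '[{"fingers": 0,"travel": [0,-0.17,0],"roll": 2},{"fingers": 0,"travel": [0.01,-0.34,0],"roll": 4},{"fingers": 0,"travel": [0.03,-0.51,0],"roll": 6},{"fingers": 0,"travel": [0.05,-0.68,0],"roll": 8},{"fingers": 0,"travel": [0.07,-0.85,0],"roll": 10}]'

```text
time_s: 9.85
tcp_pos: [0.6039, 0.0305, 0.1993]
ee_rot: [[-0.695, -0.719, 0.001], [-0.719, 0.695, -0.001], [0.0, -0.001, -1.0]]
wrist_force: [-5.1, 0.9, 12.1]
gripper_width: 0.006
```

```bash
python3 s.py;  python3 arc.py 10 5 0 0
```

```text
9.85 [0.6039 0.0305 0.1993] azx -134.05 F [-5.13  0.88 12.14] v 18.34 j [ 18.2  21.5  -5.5   0.1 -63.  -62.3]
r 0.0494 az 45.98
[{"fingers": 0, "travel": [0.0, -0.17, 0.0], "roll": 2.0}, {"fingers": 0, "travel": [0.01, -0.34, 0.0], "roll": 4.0}, {"fingers": 0, "travel": [0.03, -0.52, 0.0], "roll": 6.0}, {"fingers": 0, "travel": [0.05, -0.69, 0.0], "roll": 8.0}, {"fingers": 0, "travel": [0.07, -0.86, 0.0], "roll": 10.0}]
```

>>> arm_command --rows '[{"fingers": 0,"travel": [0,-0.17,-0.01],"roll": 2},{"fingers": 0,"travel": [0.01,-0.34,-0.02],"roll": 4},{"fingers": 0,"travel": [0.03,-0.51,-0.02],"roll": 6},{"fingers": 0,"travel": [0.05,-0.68,-0.02],"roll": 8},{"fingers": 0,"travel": [0.07,-0.85,-0.02],"roll": 10}]'

```text
time_s: 10.35
tcp_pos: [0.6094, 0.0243, 0.1995]
ee_rot: [[-0.81, -0.587, 0.001], [-0.587, 0.81, -0.001], [-0.0, -0.001, -1.0]]
wrist_force: [-5.3, 0.4, 12.0]
gripper_width: 0.007
```

```bash
python3 s.py
```

```text
10.35 [0.6094 0.0243 0.1995] azx -144.05 F [-5.35  0.37 11.95] v 18.28 j [ 17.5  22.   -4.7   0.  -63.3 -71.6]
```

>>> arm_command --rows '[{"fingers": 0,"travel": [0.02,-0.17,-0.01],"roll": 2},{"fingers": 0,"travel": [0.05,-0.34,-0.02],"roll": 4},{"fingers": 0,"travel": [0.08,-0.51,-0.02],"roll": 6},{"fingers": 0,"travel": [0.11,-0.68,-0.02],"roll": 8},{"fingers": 0,"travel": [0.13,-0.85,-0.02],"roll": 10}]'

```text
time_s: 10.85
tcp_pos: [0.6138, 0.0172, 0.1997]
ee_rot: [[-0.899, -0.438, 0.002], [-0.438, 0.899, 0.0], [-0.002, -0.0, -1.0]]
wrist_force: [-4.7, 1.9, 12.6]
gripper_width: 0.004
```

```bash
python3 s.py
python3 - <<'E'
from h import *
p,d=capture('top');q,e=capture('side')
a=cv2.resize(p[110:230,180:330,::-1],None,fx=2.6,fy=2.6,interpolation=2);b=cv2.resize(q[120:240,150:300,::-1],None,fx=2.6,fy=2.6,interpolation=2)
cv2.imwrite('pics/v5.png',np.hstack([a,b]))
E
```

```text
10.85 [0.6138 0.0172 0.1997] azx -154.04 F [-4.68  1.86 12.61] v 18.27 j [ 16.7  22.3  -4.1   0.  -63.4 -80.7]
```

View pics/v5.png

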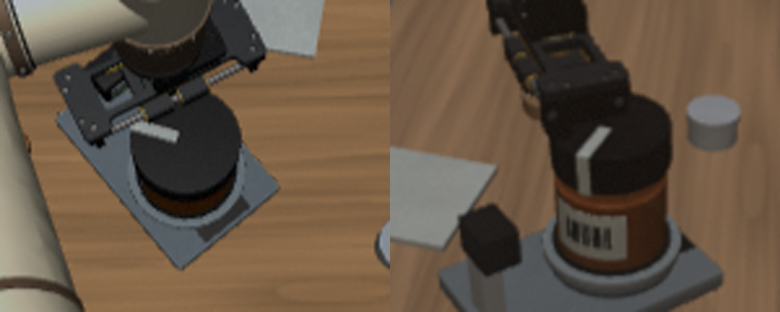

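The strip now points about 70° (side crop, 590,155), with the label coming round at (595,235). About 32° remain.

>>> arm_command --rows '[{"fingers": 0,"travel": [0,-0.17,-0.03],"roll": 2},{"fingers": 0,"travel": [0.02,-0.34,-0.03],"roll": 4},{"fingers": 0,"travel": [0.04,-0.51,-0.04],"roll": 6},{"fingers": 0,"travel": [0.06,-0.68,-0.04],"roll": 8},{"fingers": 0,"travel": [0.09,-0.85,-0.04],"roll": 10}]'

```text
time_s: 11.45
tcp_pos: [0.6169, 0.0095, 0.1999]
ee_rot: [[-0.961, -0.275, 0.002], [-0.275, 0.961, 0.001], [-0.002, 0.0, -1.0]]
wrist_force: [-2.6, 3.1, 11.1]
gripper_width: 0.002
```

```bash
python3 s.py
```

```text
11.45 [0.6169 0.0095 0.1999] azx -164.04 F [-2.64  3.06 11.13] v 18.17 j [ 15.9  22.6  -3.7  -0.  -63.6 -89.9]
```

>>> arm_command --rows '[{"fingers": 0,"travel": [0,-0.17,0],"roll": 2},{"fingers": 0,"travel": [0.01,-0.34,0],"roll": 4},{"fingers": 0,"travel": [0.03,-0.51,0],"roll": 6},{"fingers": 0,"travel": [0.05,-0.68,0],"roll": 8},{"fingers": 0,"travel": [0.07,-0.85,0],"roll": 10}]'

```text
time_s: 11.95
tcp_pos: [0.6188, 0.0013, 0.2]
ee_rot: [[-0.995, -0.104, 0.003], [-0.104, 0.995, 0.001], [-0.003, 0.001, -1.0]]
wrist_force: [-4.0, 3.7, 10.7]
gripper_width: 0.003
```

```bash
python3 s.py
cat > lab.py <<'E'
from geo import *
import sys
for n in('top','side'):
    p,d=capture(n);np.savez(f'{n}_l.npz',p=p,d=d);c=cloud(n,d);X=c.reshape(-1,3);C=p.reshape(-1,3).astype(int)
    off=np.array([.5695,-.005]) if n=='top' else np.array([.5685,-.003])
    r=X[:,:2]-off;rr=np.hypot(*r.T)
    st=(rr<.056)&(X[:,2]>.18)&(X[:,2]<.21)&(C.min(1)>88)&(C.max(1)-C.min(1)<40)
    S=X[st][:,:2]
    if len(S)>8:
        v=np.linalg.svd(S-S.mean(0))[2][0];v*=np.sign(v@(S.mean(0)-off));print(n,'strip',len(S),'dir',np.degrees(np.arctan2(v[1],v[0])).round(1),'mean az',np.degrees(np.arctan2(*(S.mean(0)-off)[::-1])).round(1),'perp offset mm',(1000*(v[0]*(S.mean(0)-off)[1]-v[1]*(S.mean(0)-off)[0])).round(1))
    w=(rr<.064)&(rr>.045)&(X[:,2]>.055)&(X[:,2]<.14)
    if n=='side':
        a=np.degrees(np.arctan2(r[:,1],r[:,0]));g=C.min(1)
        for lo in range(-30,130,4):
            m=w&(a>=lo)&(a<lo+4)&(X[:,2]>.07)&(X[:,2]<.13)
            if m.sum()>3: print(lo,m.sum(),'sat',np.median((C[m].max(1)-C[m].min(1))/C[m].max(1)).round(2),end=' | ')
        print()
E
python3 lab.py
```

```text
11.95 [0.6188 0.0013 0.2   ] azx -174.04 F [-4.01  3.71 10.74] v 18.17 j [ 15.1  22.7  -3.4  -0.  -63.7 -99.1]
top strip 75 dir 55.0 mean az 53.2 perp offset mm -1.0
side strip 54 dir 53.4 mean az 52.4 perp offset mm -0.5
10 4 sat 0.29 | 18 9 sat 0.16 | 22 4 sat 0.17 | 26 11 sat 0.2 | 30 11 sat 0.17 | 34 11 sat 0.15 | 38 18 sat 0.18 | 42 14 sat 0.15 | 46 18 sat 0.17 | 50 18 sat 0.15 | 54 23 sat 0.15 | 58 26 sat 0.17 | 62 24 sat 0.16 | 66 20 sat 0.15 | 70 32 sat 0.15 | 74 24 sat 0.16 | 78 29 sat 0.15 | 82 22 sat 0.15 | 86 33 sat 0.15 | 90 25 sat 0.26 | 94 33 sat 0.62 | 98 25 sat 0.67 | 102 30 sat 0.67 | 106 24 sat 0.66 | 110 28 sat 0.67 | 114 27 sat 0.66 | 118 21 sat 0.65 | 122 26 sat 0.65 | 126 27 sat 0.67 |
```

Measured: strip 53–55°, label edge about 92°, so the label's middle is at about 52–53°. That leaves about 14.5° to go. I'll do 12° and measure again.

>>> arm_command --rows '[{"fingers": 0,"travel": [0,-0.17,0],"roll": 2},{"fingers": 0,"travel": [0.01,-0.34,0.01],"roll": 4},{"fingers": 0,"travel": [0.03,-0.51,0.01],"roll": 6},{"fingers": 0,"travel": [0.05,-0.68,0.01],"roll": 8},{"fingers": 0,"travel": [0.08,-0.85,0.01],"roll": 10},{"fingers": 0,"travel": [0.11,-1.02,0.01],"roll": 12},{"fingers": 0,"travel": [0.11,-1.02,0.01],"roll": 12}]'

```text
time_s: 12.75
tcp_pos: [0.6191, -0.0089, 0.2]
ee_rot: [[-0.995, 0.104, 0.004], [0.104, 0.995, 0.001], [-0.004, 0.002, -1.0]]
wrist_force: [-2.9, 4.4, 10.7]
gripper_width: 0.005
```

```bash
python3 s.py;python3 lab.py
```

```text
12.75 [ 0.6191 -0.0089  0.2   ] azx 174.01 F [-2.9   4.42 10.72] v 1.06 j [  14.1   22.8   -3.4   -0.   -63.6 -110.1]
top strip 73 dir 41.9 mean az 41.9 perp offset mm -0.0
side strip 55 dir 42.3 mean az 41.3 perp offset mm -0.6
14 8 sat 0.28 | 18 8 sat 0.18 | 22 7 sat 0.16 | 26 11 sat 0.19 | 30 12 sat 0.17 | 34 15 sat 0.16 | 38 15 sat 0.16 | 42 15 sat 0.15 | 46 17 sat 0.16 | 50 26 sat 0.17 | 54 19 sat 0.15 | 58 20 sat 0.16 | 62 26 sat 0.15 | 66 23 sat 0.14 | 70 27 sat 0.15 | 74 27 sat 0.15 | 78 29 sat 0.37 | 82 22 sat 0.65 | 86 33 sat 0.67 | 90 23 sat 0.67 | 94 33 sat 0.65 | 98 25 sat 0.67 | 102 31 sat 0.67 | 106 23 sat 0.67 | 110 27 sat 0.67 | 114 24 sat 0.67 | 118 25 sat 0.68 | 122 28 sat 0.66 | 126 21 sat 0.67 |
```

>>> arm_command --rows '[{"fingers": 0,"travel": [0,-0.1,0],"roll": 1.2},{"fingers": 0,"travel": [0.01,-0.2,0],"roll": 2.4},{"fingers": 0,"travel": [0.01,-0.27,0],"roll": 3.2},{"fingers": 0,"travel": [0.01,-0.27,0],"roll": 3.2}]'

```text
time_s: 13.25
tcp_pos: [0.6189, -0.0114, 0.2001]
ee_rot: [[-0.987, 0.159, 0.004], [0.159, 0.987, 0.001], [-0.004, 0.002, -1.0]]
wrist_force: [-2.0, 4.5, 10.5]
gripper_width: 0.01
```

>>> arm_command --rows '[{"fingers": 0,"travel": [0,0,-0.1],"roll": 0},{"fingers": 0,"travel": [0,0,-0.2],"roll": 0},{"fingers": 0,"travel": [0,0,-0.4],"roll": 0},{"fingers": 0,"travel": [0,0,-1],"roll": 0},{"fingers": 0,"travel": [0,0,-2.5],"roll": 0},{"fingers": 0,"travel": [0,0,-4],"roll": 0},{"fingers": 0,"travel": [0,0,-4],"roll": 0}]'

```text
time_s: 13.95
tcp_pos: [0.6187, -0.0128, 0.2394]
ee_rot: [[-0.987, 0.16, 0.003], [0.16, 0.987, -0.0], [-0.003, 0.0, -1.0]]
wrist_force: [0.5, -0.5, -0.3]
gripper_width: 0.006
```

```bash
python3 s.py;python3 lab.py
python3 - <<'E'
from geo import *
for n in('side','top'):
    z=np.load(f'{n}_l.npz');geo(n,z['p'],z['d'])
E
```

```text
13.95 [ 0.6187 -0.0128  0.2394] azx 170.79 F [ 0.5  -0.46 -0.25] v 2.49 j [ 1.38e+01  2.11e+01 -1.00e-01  1.00e-01 -6.86e+01 -1.13e+02]
top strip 74 dir 38.8 mean az 38.7 perp offset mm -0.0
side strip 57 dir 40.2 mean az 37.8 perp offset mm -1.3
14 11 sat 0.26 | 22 6 sat 0.15 | 26 12 sat 0.16 | 30 13 sat 0.16 | 34 10 sat 0.17 | 38 19 sat 0.17 | 42 11 sat 0.18 | 46 22 sat 0.17 | 50 20 sat 0.15 | 54 21 sat 0.16 | 58 20 sat 0.16 | 62 23 sat 0.15 | 66 27 sat 0.15 | 70 26 sat 0.15 | 74 24 sat 0.17 | 78 30 sat 0.59 | 82 24 sat 0.67 | 86 30 sat 0.66 | 90 24 sat 0.66 | 94 33 sat 0.67 | 98 23 sat 0.67 | 102 32 sat 0.67 | 106 25 sat 0.69 | 110 26 sat 0.67 | 114 29 sat 0.67 | 118 27 sat 0.66 | 122 22 sat 0.66 | 126 26 sat 0.67 | 
side jar0.06 225 [ 0.5687 -0.0059] med res 0.0009
side jar0.085 211 [ 0.5684 -0.0058] med res 0.0009
side jar0.11 401 [ 0.5681 -0.0065] med res 0.0011
side lidwall 392 [ 0.568  -0.0047] med res 0.0008
side stage ((598.0241088867188, 23.016128540039062), (239.29331970214844, 155.9425506591797), 37.86309051513672) 1855
 rect fit [597.19  22.64  38.  ] 8.63
 reader top ((671.8365478515625, 78.09152221679688), (40.39039611816406, 54.22211456298828), 39.233428955078125) 283
top jar0.06 48 [ 0.5714 -0.0057] med res 0.0002
top jar0.085 46 [ 0.5713 -0.0056] med res 0.0002
top jar0.11 42 [ 0.5709 -0.0054] med res 0.0002
top lidwall 72 [ 0.5704 -0.0046] med res 0.0002
top stage ((598.9607543945312, 17.766464233398438), (243.2360076904297, 158.2473907470703), 38.1454963684082) 1371
 rect fit [598.18  18.02  38.31] 6.1
 reader top ((672.1677856445312, 74.19851684570312), (34.823570251464844, 51.70744323730469), 38.42652893066406) 68
```

Run:
```python
from h import *
z=np.load('side_l.npz');p=z['p'];hsv=cv2.cvtColor(p,cv2.COLOR_RGB2HSV)[...,1]/255.
# intersect pixel rays with vertical cylinder r=.055 for various centres -> azimuth map, edge by sat crossing
for cen in([.5684,-.006],[.5685,-.003],[.5695,-.005]):
    out=[]
    for h in np.arange(.085,.116,.004):
        az=np.radians(np.arange(10,110,.5));P=np.c_[cen[0]+.055*np.cos(az),cen[1]+.055*np.sin(az),np.full(len(az),h)]
        uv=proj('side',P).astype(np.float32);s=cv2.remap(hsv.astype(np.float32),uv[:,0].reshape(1,-1),uv[:,1].reshape(1,-1),1)[0]
        k=np.where(s>.4)[0];hi=[np.degrees(az[i]) for i in k if az[i]>1.0][:1];lo=[np.degrees(az[i]) for i in k if az[i]<.6][-1:]
        out.append((hi+[np.nan])[:1]+(lo+[np.nan])[:1])
    print(cen,np.round(out,1).tolist())
a=cv2.resize(p[120:240,150:300,::-1],None,fx=4,fy=4,interpolation=2);cv2.imwrite('pics/v6.png',a)
```

```text
[0.5684, -0.006] [[79.0, nan], [79.0, nan], [79.0, nan], [79.0, nan], [79.5, nan], [79.5, nan], [79.5, nan], [79.5, nan]]
[0.5685, -0.003] [[80.0, nan], [79.5, nan], [79.5, nan], [79.5, nan], [80.0, nan], [80.0, nan], [80.0, nan], [80.0, nan]]
[0.5695, -0.005] [[80.5, nan], [80.5, nan], [80.5, nan], [80.5, nan], [80.5, nan], [80.5, nan], [81.0, nan], [81.0, nan]]
```

View pics/v6.png

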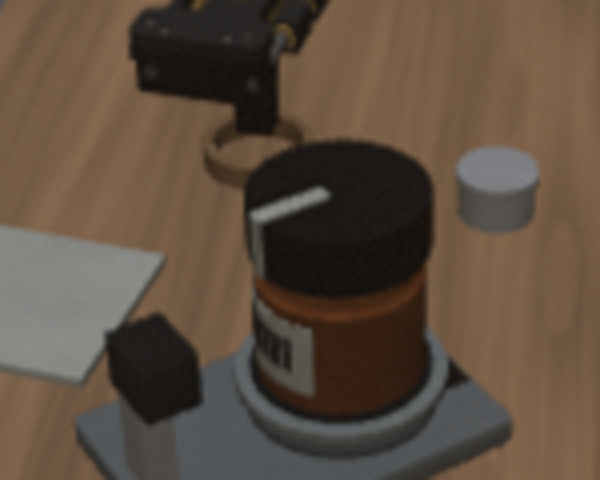

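The side crop shows the label at (285,350) facing the reader block at (155,365), with the strip at (290,205). The label edge gives about 39° and the strip 38.8°, against 38.05° for the housing. That is about 1° off, and the finger is clear. Next is the white button at about (0.5365, 0.2685).

>>> arm_command --rows '[{"fingers": 0,"travel": [2,4.4,0],"roll": 0},{"fingers": 0,"travel": [4,8.8,0],"roll": 0},{"fingers": 0,"travel": [6,13.2,0],"roll": 0},{"fingers": 0,"travel": [8.4,17.6,0],"roll": 0},{"fingers": 0,"travel": [10.5,22,0],"roll": 0},{"fingers": 0,"travel": [12.6,26.4,0],"roll": 0},{"fingers": 0,"travel": [12.6,26.4,4],"roll": 0},{"fingers": 0,"travel": [12.6,26.4,8],"roll": 0},{"fingers": 0,"travel": [12.6,26.4,12],"roll": 0},{"fingers": 0,"travel": [12.6,26.4,14],"roll": 0}]'

```text
time_s: 15.05
tcp_pos: [0.5328, 0.2664, 0.0925]
ee_rot: [[-0.987, 0.161, -0.007], [0.161, 0.987, -0.005], [0.006, -0.006, -1.0]]
wrist_force: [-0.6, 1.0, 0.5]
gripper_width: 0.002
```

>>> arm_command --rows '[{"fingers": 0,"travel": [0,0,0],"roll": 0},{"fingers": 0,"travel": [0,0,0],"roll": 0},{"fingers": 0,"travel": [0,0,0],"roll": 0}]'

```text
time_s: 15.35
tcp_pos: [0.5365, 0.2688, 0.0992]
ee_rot: [[-0.987, 0.16, 0.002], [0.16, 0.987, 0.002], [-0.002, 0.002, -1.0]]
wrist_force: [0.8, -0.1, -0.1]
gripper_width: 0.005
```

```bash
python3 s.py
python3 - <<'E'
from h import *
p,d=capture('side');q,e=capture('top')
a=cv2.resize(p[210:340,160:310,::-1],None,fx=2.6,fy=2.6,interpolation=2);b=cv2.resize(q[110:240,120:270,::-1],None,fx=2.6,fy=2.6,interpolation=2)
cv2.imwrite('pics/v7.png',np.hstack([a,b]))
E
```

```text
15.35 [0.5365 0.2688 0.0992] azx 170.81 F [ 0.75 -0.15 -0.13] v 0.67 j [  42.1   26.7  -13.2    0.   -49.9 -141.3]
```

View pics/v7.png

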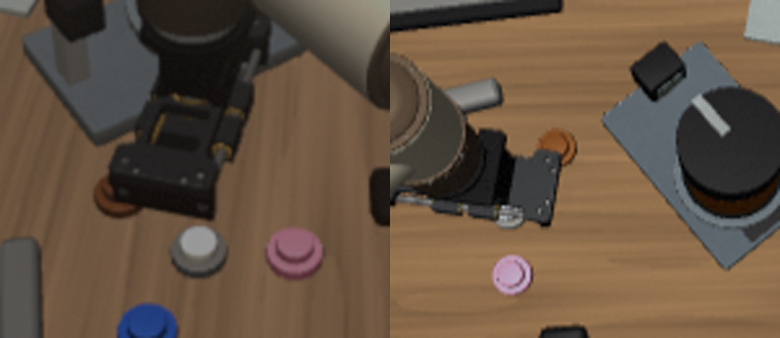

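The white button is at (198,245) in the side crop, with the fingers above it. I'll descend.

>>> arm_command --rows '[{"fingers": 0,"travel": [0,0,2],"roll": 0},{"fingers": 0,"travel": [0,0,4],"roll": 0},{"fingers": 0,"travel": [0,0,5],"roll": 0},{"fingers": 0,"travel": [0,0,5.6],"roll": 0},{"fingers": 0,"travel": [0,0,5.8],"roll": 0},{"fingers": 0,"travel": [0,0,6],"roll": 0},{"fingers": 0,"travel": [0,0,6],"roll": 0},{"fingers": 0,"travel": [0,0,6],"roll": 0}]'

```text
time_s: 16.25
tcp_pos: [0.536, 0.2685, 0.0384]
ee_rot: [[-0.987, 0.16, 0.001], [0.16, 0.987, 0.001], [-0.001, 0.001, -1.0]]
wrist_force: [0.9, -0.2, -0.1]
gripper_width: 0.008
```

>>> arm_command --rows '[{"fingers": 0,"travel": [0,0,0.1],"roll": 0},{"fingers": 0,"travel": [0,0,0.2],"roll": 0},{"fingers": 0,"travel": [0,0,0.3],"roll": 0},{"fingers": 0,"travel": [0,0,0.3],"roll": 0},{"fingers": 0,"travel": [0,0,0.3],"roll": 0}]'

```text
time_s: 16.75
tcp_pos: [0.5356, 0.2682, 0.0347]
ee_rot: [[-0.987, 0.16, -0.0], [0.16, 0.987, -0.0], [0.0, -0.0, -1.0]]
wrist_force: [-0.6, -0.3, 0.6]
gripper_width: 0.006
```

>>> arm_command --rows '[{"fingers": 0,"travel": [0,0,0.1],"roll": 0},{"fingers": 0,"travel": [0,0,0.2],"roll": 0},{"fingers": 0,"travel": [0,0,0.3],"roll": 0},{"fingers": 0,"travel": [0,0,0.3],"roll": 0},{"fingers": 0,"travel": [0,0,0.3],"roll": 0}]'

```text
time_s: 17.25
tcp_pos: [0.5357, 0.2683, 0.032]
ee_rot: [[-0.987, 0.16, 0.0], [0.16, 0.987, 0.0], [-0.0, 0.0, -1.0]]
wrist_force: [-0.5, 1.3, 2.2]
gripper_width: 0.004
```

Contact at about 2 N. I'll press until the force rises past 5 N against the hard stop.

>>> arm_command --rows '[{"fingers": 0,"travel": [0,0,0.1],"roll": 0},{"fingers": 0,"travel": [0,0,0.2],"roll": 0},{"fingers": 0,"travel": [0,0,0.3],"roll": 0},{"fingers": 0,"travel": [0,0,0.4],"roll": 0},{"fingers": 0,"travel": [0,0,0.4],"roll": 0},{"fingers": 0,"travel": [0,0,0.4],"roll": 0}]'

```text
time_s: 17.85
tcp_pos: [0.5357, 0.2684, 0.0279]
ee_rot: [[-0.987, 0.16, 0.0], [0.16, 0.987, 0.0], [-0.0, 0.0, -1.0]]
wrist_force: [-0.7, -0.2, 4.5]
gripper_width: 0.004
```

>>> arm_command --rows '[{"fingers": 0,"travel": [0,0,0.1],"roll": 0},{"fingers": 0,"travel": [0,0,0.2],"roll": 0},{"fingers": 0,"travel": [0,0,0.3],"roll": 0},{"fingers": 0,"travel": [0,0,0.3],"roll": 0},{"fingers": 0,"travel": [0,0,0.3],"roll": 0}]'

```text
time_s: 18.35
tcp_pos: [0.5358, 0.2684, 0.0272]
ee_rot: [[-0.987, 0.159, 0.001], [0.159, 0.987, -0.0], [-0.001, 0.0, -1.0]]
wrist_force: [-6.0, -1.4, 16.8]
gripper_width: 0.007
```

Hard stop reached: the TCP stopped at 0.0272 with 17 N. Releasing and lifting away.

>>> arm_command --rows '[{"fingers": 0,"travel": [0,0,-0.3],"roll": 0},{"fingers": 0,"travel": [0,0,-1],"roll": 0},{"fingers": 0,"travel": [0,0,-3],"roll": 0},{"fingers": 0,"travel": [0,0,-6],"roll": 0},{"fingers": 0,"travel": [0,0,-10],"roll": 0},{"fingers": 0,"travel": [0,0,-14],"roll": 0},{"fingers": 0,"travel": [0,0,-14],"roll": 0},{"fingers": 0,"travel": [0,0,-14],"roll": 0}]'

```text
time_s: 19.15
tcp_pos: [0.5355, 0.2684, 0.1652]
ee_rot: [[-0.987, 0.16, 0.001], [0.16, 0.987, 0.002], [-0.0, 0.002, -1.0]]
wrist_force: [0.6, 0.3, -0.1]
gripper_width: 0.006
```

```bash
python3 s.py; python3 lab.py | grep strip
python3 - <<'E'
from h import *
p,d=capture('side');q,e=capture('top')
X=cloud('side',d).reshape(-1,3);C=p.reshape(-1,3)
w=(np.hypot(X[:,0]-.5365,X[:,1]-.2685)<.025)&(C.min(1)>140)&(X[:,2]>.01)&(X[:,2]<.05);print('button z',X[w][:,2].mean(),w.sum())
for l in('tin','tape','mouse','probe'):print(l,[np.round(r['position'],3).tolist() for r in search_frame('side',l)][:1])
cv2.imwrite('pics/v8.png',cv2.resize(p[:,:,::-1],(800,600),interpolation=2))
E
```

```text
19.15 [0.5355 0.2684 0.1652] azx 170.77 F [ 0.55  0.31 -0.08] v 2.44 j [  42.1   22.7   -8.9   -0.   -58.3 -141.3]
top strip 75 dir 38.7 mean az 38.8 perp offset mm 0.0
button z 0.02374575955649711 104
tin [[0.656, 0.066, 0.026]]
tape [[0.668, 0.368, 0.027]]
mouse [[0.342, 0.208, 0.028]]
probe [[0.664, 0.368, 0.028]]
```

View pics/v8.png

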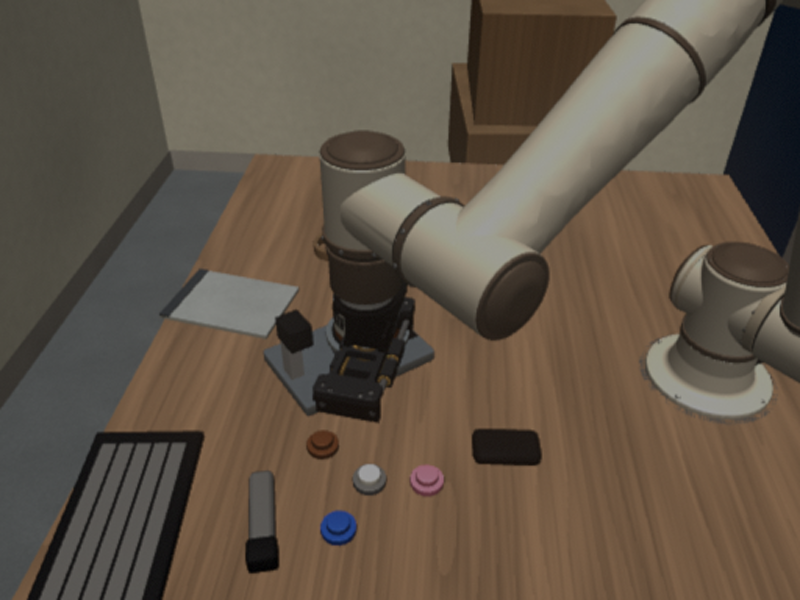

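The gripper is free at (350,390), and the white button is back up at (369,478): its height reads 0.0237, against 0.0235 before. The strip is still at 38.7°. The tin and tape are hidden behind the arm, so the networks' reports for those two are false. Both were in place in earlier pictures, and the arm never came near them. Handing in.

```bash
python3 -c "
from station import *
print(finish_job())"
```

```text
the job is handed in; nothing more can be done
None
```

I turned the jar about 125° with the shut fingertips on the lid's edge, let go, then pressed the white read button and released it. The job is handed in at about 20 s of the allowed 72 s.

- **Label:** in the last check its strip pointed 38.7°, and the reader lies at 38.05–38.3°. Other readings just after release (the jar's label edge, and the strip seen from the side) put it between 37.8° and 40.9°. That leaves it about 1° off, at worst under 3°. I did not correct it further.
- **Force on the jar:** the reading after each step of the roll was 10–13 N straight down. The highest total with the sideways part was about 13.8 N, under the 15 N limit. Force was only read at the end of each step, so brief peaks in between were not seen.
- **Button:** it went down about 6.5 mm to its hard stop, where the force reached about 17 N. It sprang back to its original height (0.0237 m against 0.0235 m before).
- **Other things on the desk:** the mouse and the probe measured within about 5 mm of where they were, which is network error. The last side view hid the tin and most of the tape ring behind the arm, and what the networks reported for those two was false. Both looked undisturbed in the picture after the jar was released, and the arm did not go near them.

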